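# Lay out the bench for a phone battery swap

## Task

Lay out the phone repair: put the cardboard carton on the sheet beside the phone holder on the side towards the steel bowl, and lay the black battery squarely on top of the carton, so that it stays off the bare metal. Lay the spudger on the sheet beside the holder on the side away from the bowl; carton and spudger are both to lie lengthwise along the phone, level with its middle and about 4 cm clear of the holder. Stand the suction lifter upright in the middle of the phone's glass, let go of everything, and leave the bowl, the tape and the tweezers where they are.

Things in the scene. Friction and masses are not known exactly. Their poses are not given: they have to be found in the camera images.
- carton_mid (a point): Closed cardboard carton, loose, 70 (its x) x 48 (its y) x 24 mm high, with a pale paper strip along its top. This point is its centre, 12 mm above its underside.
- battery_mid (a point): Flat black phone battery, loose, 60 (its x) x 38 (its y) x 8 mm thick, with a small brass contact at one short end. This point is its centre, 4 mm above its underside. It goes on the carton, long side along the carton's long side.
- lifter_mid (a point): Grey hard silicone suction lifter, loose, standing upright: a flat cup 48 mm across and 9 mm high at the bottom, and a straight round stem 20 mm in diameter from there up to 60 mm. This point is on its axis, 30 mm above its underside; grip the stem. z points up along the stem.
- spudger_mid (a point): Orange plastic spudger, loose, lying flat: a straight bar 120 (its x) x 10 (its y) x 8 mm thick. This point is its centre, 4 mm above its underside.
- phone: Black phone, glass up, clamped in a fixed low aluminium holder with a base plate 170 (its x, along the phone) x 90 (its y) x 7 mm. Origin: centre of the holder's underside, on the sheet, straight below the middle of the glass. Phone 148 x 72 mm, glass 16 mm above the sheet; four small grey jaws along its long edges, 34 to 56 mm either way from the middle along x, reach 18 mm above the sheet.
- bowl: Round stainless steel bowl, loose, 100 mm across the rim, 42 mm high. Origin: centre of its underside. It stands to one side (y) of the phone; not to be moved.
- tape: Bystander: loose yellow roll of tape lying flat, 48 mm across, 18 mm high. Origin: centre of its underside. Not to be moved.
- tweezers: Bystander: loose steel tweezers lying flat, 120 (its x) x 16 x 6 mm. Origin: centre of the underside. Not to be moved. Farther out on that side stands a fixed blue toolbox, 183 mm high; a low fixed multimeter lies near the robot, a fixed 150 mm high drawer unit along the far edge.
Not all that is in view belongs to the job. Of the things shaped like the part that bears battery_mid, the black one is meant.

How it is judged:
By the outcome, as a careful person would: the job done as asked, in the order asked, and still so for the second after the job is handed in, with the robot touching nothing.
It also fails if it takes over 112 s, if anything falls off the work surface, if the arm or the gripper's body presses on something with over 40 N, if the wrist force passes 120 N, or if a joint passes its speed limit or range.

## Robot

A 7-joint arm with a two-finger parallel gripper is mounted at the origin on the work surface. World frame = base frame: x ahead of the robot, y to its left, z up, the work surface at z = 0. Lengths are in m, angles in rad, forces in N, time in s.
With the tool pointing down it reaches from about 0.35 to 0.9 m from the base axis. Payload 8.1 kg.
Tool frame: the origin (TCP) lies between the finger pads; the fingertips stand 19 mm ahead of it and the grasp point (between the pads) is the TCP; z points along the fingers, y is the line along which they close (so a half turn about z gives the same grasp; the last joint's range is limited). The gripper opens to 85 mm and grips with 20 to 120 N. Pads are 22 mm wide; open, the fingers measure 114 mm over their backs; the gripper's body (76 mm by 85 mm) begins 54 mm behind the grasp point. The pads swing forward as they close: fully open they stand 13 mm farther back than shut.
Start: joints at [-1.273, 0.434, 0.025, 1.573, -0.012, 1.134, -0.075], TCP at [0.244, 0.575, 0.25] pointing down, gripper open.
Joint ranges: [-2.62, 2.62], [-0.44, 2.09], [-1.27, 1.32], [0.08, 2.57], [-1.32, 4.46], [0.12, 2], [-2.74, 2.74]. Speed limits (rad/s): [2.22, 2.22, 3.01, 3.01, 3.14, 3.14, 3.14].

## Interface

Orientations are given as a unit quaternion [w, x, y, z].
In Python, from station import monitor, grab_frame, workorder gives the robot as it stands. The module is installed in compiled form; this text tells all that it offers.
- The arm moves only by the tool arm_command, never from a script. Its argument "steps" is a list of rows, each a list of 7 numbers: the turn, a rotation vector about the tool's x, y, z in rad, then the shift along the tool's x, y, z in m, then the closure, from -1 (fully open) to 1 (shut). In form: [[rx, ry, rz, x, y, z, jaw], ...]. A call has 1 to 8 rows; each row is the pose to reach, as a shift and turn from the pose commanded when the call began, along the tool's axes at that moment; what a row does not reach only later rows make up. A row lasts 1/12 s, in which the tool goes at most 41.7 mm and 7.16 degrees, less where a joint would pass 70% of its speed; a pose out of reach is approached as far as the arm can. A call with a gripper value outside its range is refused whole. The fingers move at their own pace and stop on an object; "newtons" is the grip in N (left out, the last holds). Time passes only in rows, so rows that repeat a pose let the fingers close. It gives the time, the measured TCP pose, the force, the opening and the grip force at its end, in the units of the state.
- monitor.state(): the state, without advancing time (a new reading comes with each control period).
- grab_frame(name): name is "scene" or "side" or "wrist"; returns a dict with "color" (480x640x3 uint8, red, green, blue), "range_z" (480x640 float32, m along the optical axis (not along the pixel's ray), 0 where there is no reading), "K" (3x3 intrinsics, pixels), "k1" (the pictures are not rectified: a ray, as slopes to the right and down, at radius r is drawn at 1 + k1 r^2 times it, then the intrinsics apply), "R" (3x3) and "t" (3): a world point X has camera coordinates R X + t. Camera axes: x right, y down, z forward; pixel columns grow to the right and rows downward; lengths in m; the calibration is good to about 2 mm. A picture is of the moment at which its call begins.
- workorder.close_job(): hands the job in; it is judged then, once.
The state is a dict: "time": time; "joints": joint angles; "joint_velocities": joint speeds; "joint_torque": joint torques, N m; "position": TCP position; "tcp_rot": TCP orientation; "contact_force": force on the tool from outside, world axes, zero at the start; "ft_torque": the same for the moment, N m; "width": finger opening in m; "finger_force": force on a finger pad.
Only numpy, scipy, OpenCV 4.12 (cv2) and the standard library are available. Lean on these libraries where they do the work, as an engineer would, in place of code of your own. Each camera call takes 0.05 s, during which the arm holds its last target. There are 200 camera calls.

## Working session

There is one attempt and no reset: what is moved stays moved. The work goes in short steps, Python scripts to look and compute and a tool call to move; the robot and the scene stay as the last step left them, time stands still between calls to the robot, and variables do not carry over. Pictures are saved under pics/ and viewed, at most 16 in all, crops included, and the job is handed in when it is done.

Besides the shell and the picture viewer there is one more tool, called after "Emit:" as name([rows], argument=value, ...), one row to a line, values as JSON. arm_command: Moves the arm, as the interface text tells. Its arguments: {"type":"object","properties":{"steps":{"type":"array","items":{"type":"array","items":{"type":"number"}}},"newtons":{"type":"number"}},"required":["steps"]}

```bash
mkdir -p pics
cat > h.py <<'E'
import numpy as np, cv2, pickle
from station import monitor, grab_frame, workorder
def snap(name,fn):
    f=grab_frame(name); pickle.dump(f,open(f'pics/{fn}.pkl','wb')); cv2.imwrite(f'pics/{fn}.png',f['color'][:,:,::-1]); return f
def load(fn): return pickle.load(open(f'pics/{fn}.pkl','rb'))
def ray(f,u,v):
    K=f['K']; k=f['k1']; d=np.array([(u-K[0,2])/K[0,0],(v-K[1,2])/K[1,1]]); s=d.copy()
    for _ in range(20): s=d/(1+k*(s@s))
    return np.array([s[0],s[1],1.])
def atz(f,u,v,z):
    r=f['R'].T@ray(f,u,v); c=-f['R'].T@f['t']; return c+r*(z-c[2])/r[2]
def atd(f,u,v):
    d=f['range_z'][int(round(v)),int(round(u))]; return f['R'].T@(ray(f,u,v)*d-f['t'])
def cloud(f):
    K=f['K'];k=f['k1'];v,u=np.mgrid[:480,:640]
    d=np.stack([(u-K[0,2])/K[0,0],(v-K[1,2])/K[1,1]],-1); s=d.copy()
    for _ in range(20): s=d/(1+k*(s**2).sum(-1,keepdims=True))
    p=np.concatenate([s,np.ones((480,640,1))],-1)*f['range_z'][...,None]
    return (p-f['t'])@f['R']
E
python3 - <<'E'
from h import *
for n in("scene","side","wrist"):
    f=snap(n,n+'0'); print(n,(-f['R'].T@f['t']).round(3),f['R'][2].round(2),f['K'][0,0],f['k1'])
s=monitor.state(); print({k:np.round(v,3) for k,v in s.items()})
E
```

```text
scene [1.113 0.481 1.293] [-0.38 -0.34 -0.86] 601.7464385739609 -0.09676911829139612
side [ 0.253 -0.459  0.63 ] [ 0.43  0.55 -0.72] 449.1620390847546 -0.04376478960985338
wrist [0.179 0.602 0.372] [ 0.25 -0.11 -0.96] 333.8805026320521 -0.0037148889572367816
{'time': np.float64(0.15), 'joints': array([-1.273,  0.435,  0.025,  1.574, -0.012,  1.134, -0.075]), 'joint_velocities': array([ 0.001, -0.002, -0.001, -0.002, -0.001, -0.001, -0.002]), 'joint_torque': array([ 2.0000e-03, -6.7089e+01,  1.0260e+00, -3.1646e+01,  1.6000e-02,
        9.0000e-03, -0.0000e+00]), 'position': array([0.244, 0.575, 0.25 ]), 'tcp_rot': array([-0.   ,  0.199,  0.98 , -0.001]), 'contact_force': array([ 1.208,  0.555, -0.222]), 'ft_torque': array([-0.011, -0.037,  0.034]), 'finger_force': np.float64(0.0), 'width': np.float64(0.085)}
```

View pics/scene0.png

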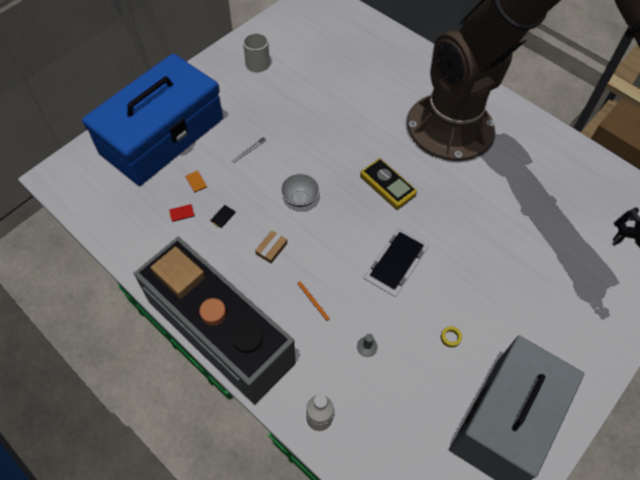

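View pics/side0.png

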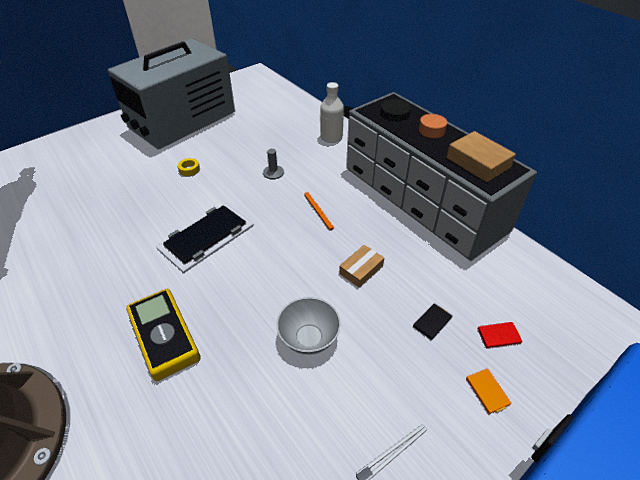

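The scene view shows the black battery at (223,216), with red (182,213) and orange (196,181) lookalikes and a dark disc on the drawer unit at (248,335). The black flat piece is the one I want. The other items are the carton (271,246), spudger (313,300), lifter (368,345), phone (397,262), bowl (300,192), tape (452,336) and tweezers (250,150).

Run:
```python
from h import *
f=load('scene0');g=load('side0')
S=dict(batt=(223,216),carton=(271,246),spud=(313,300),lift=(368,335),phone=(397,262),bowl=(300,200),tape=(459,330),tweez=(250,150),meter=(388,182),bottle=(320,405))
G=dict(batt=(433,321),carton=(361,265),spud=(318,211),lift=(272,152),phone=(205,235),bowl=(308,338),tape=(189,173),tweez=(392,452),meter=(162,330))
for k,p in S.items(): print(k,atd(f,*p).round(3),atd(g,*G[k]).round(3) if k in G else '')
# orthos (2 px/mm not needed): 1.25px/mm region, z=0.016
def ortho(f,x0,x1,y0,y1,z,s,fn):
    # image: col = (y1-y)*s, row=(x1-x)*s (x up, y left)
    H,W=int((x1-x0)*s),int((y1-y0)*s)
    r,c=np.mgrid[:H,:W]; P=np.stack([x1-r/s,y1-c/s,np.full(r.shape,z)],-1)
    q=P@f['R'].T+f['t']; m=q[...,:2]/q[...,2:]; m=m*(1+f['k1']*(m**2).sum(-1,keepdims=True))
    K=f['K']; o=cv2.remap(f['color'],(m[...,0]*K[0,0]+K[0,2]).astype('f4'),(m[...,1]*K[1,1]+K[1,2]).astype('f4'),cv2.INTER_CUBIC)
    cv2.imwrite(f'pics/{fn}.png',o[:,:,::-1])
ortho(g,0.3,0.95,-0.5,0.4,0.01,880,'orthoside')
```

```text
batt [ 0.651 -0.242  0.009] [ 0.648 -0.248  0.01 ]
carton [ 0.633 -0.086  0.019] [ 0.627 -0.093  0.023]
spud [0.666 0.084 0.007] [0.664 0.078 0.008]
lift [0.662 0.244 0.057] [0.665 0.243 0.062]
phone [0.457 0.167 0.018] [0.445 0.15  0.018]
bowl [ 0.478 -0.136  0.003] [ 0.47  -0.145  0.005]
tape [0.5   0.383 0.023] [0.512 0.356 0.01 ]
tweez [ 0.453 -0.348  0.006] [ 0.454 -0.354  0.002]
meter [0.294 0.005 0.03 ] [ 0.289 -0.013  0.039]
bottle [0.865 0.285 0.137]
```

View pics/orthoside.png

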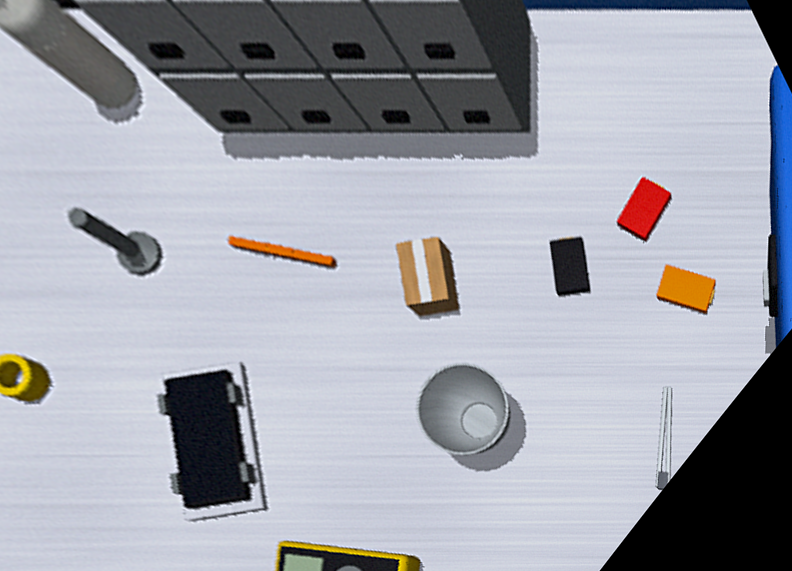

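The ortho, from the side camera at 880 px/m, shows the carton near (427,275), the battery (570,265), the spudger (282,251), the lifter cup (140,253) and the phone (210,440). Next I fit box silhouettes in both cameras for precise poses.

```bash
cat >> h.py <<'E'
from scipy.optimize import minimize
def proj(f,P):
    q=P@f['R'].T+f['t']; m=q[...,:2]/q[...,2:]; m=m*(1+f['k1']*(m**2).sum(-1,keepdims=True))
    return m*[f['K'][0,0],f['K'][1,1]]+[f['K'][0,2],f['K'][1,2]]
def box(p,L,W,z0,z1):
    x,y,a=p; c,s=np.cos(a),np.sin(a)
    return np.array([[x+c*i*L/2-s*j*W/2,y+s*i*L/2+c*j*W/2,z] for i in(-1,1) for j in(-1,1) for z in(z0,z1)])
def mask(f,kind,c,r):
    hsv=cv2.cvtColor(f['color'],cv2.COLOR_RGB2HSV); h,s,v=[hsv[...,i].astype(int) for i in range(3)]
    m={'orange':(h<20)&(s>150)&(v>60),'brown':(h<25)&(s>60)&(v>20),'dark':(v<70)}[kind]
    q=np.zeros(m.shape,np.uint8); cv2.circle(q,tuple(int(i) for i in c),int(r),1,-1); m=(m&(q>0)).astype(np.uint8)
    n,l,st,_=cv2.connectedComponentsWithStats(m); k=1+np.argmax(st[1:,4]); pts=cv2.findNonZero((l==k).astype(np.uint8))
    o=np.zeros_like(m); cv2.fillConvexPoly(o,cv2.convexHull(pts),1); return o
def fit(f,kind,c,r,p0,L,W,z0,z1):
    m=mask(f,kind,c,r).astype(float)
    def cost(d):
        p=p0+d/[1000,1000,100]; q=cv2.convexHull(np.float32(proj(f,box(p,L,W,z0,z1))))
        o=np.zeros((480,640),np.uint8); S=4
        u0,v0=int(c[0]-r),int(c[1]-r); n=int(2*r)
        o=np.zeros((n*S,n*S),np.uint8); cv2.fillConvexPoly(o,np.int32(np.round(((q[:,0]-[u0-.5,v0-.5])*S-.5)*256)),255,shift=8)
        o=cv2.resize(o,(n,n),interpolation=cv2.INTER_AREA)/255.
        return np.abs(o-m[v0:v0+n,u0:u0+n]).sum()
    best=None
    for a in(-8,0,8):
        s=minimize(cost,[0,0,a],method='Nelder-Mead',options=dict(initial_simplex=np.array([[0,0,a],[6,0,a],[0,6,a],[0,0,a+8]]),maxiter=300))
        s=minimize(cost,s.x,method='Nelder-Mead',options=dict(initial_simplex=s.x+np.array([[0,0,0],[2,0,0],[0,2,0],[0,0,3]]),maxiter=300))
        if best is None or s.fun<best.fun: best=s
    return p0+best.x/[1000,1000,100],best.fun,m.sum()
E
python3 - <<'E'
from h import *
f=load('scene0');g=load('side0')
J=dict(batt=('dark',(.65,-.245,0),60,38,0,8,26),carton=('brown',(.63,-.09,0.15),70,48,0,24,45),spud=('orange',(.665,.08,1.4),120,10,0,8,50),phone=('dark',(.45,.155,.15),148,72,8,16,85))
for k,(kind,p0,L,W,z0,z1,r) in J.items():
    for n,F in(('scene',f),('side',g)):
        c=proj(F,np.array([p0[0],p0[1],.005]))
        q,e,t=fit(F,kind,c,r*(.8 if F is f else 1.),np.array(p0),L/1e3,W/1e3,z0/1e3,z1/1e3)
        print(k,n,q.round(4),'err',round(e),'of',t)
for n,F in(('scene',f),('side',g)):
    P=cloud(F); m=(np.hypot(P[...,0]-.662,P[...,1]-.245)<.04)&(P[...,2]>.02)&(P[...,2]<.055); q=P[m]; c=-F['R'].T@F['t']
    s=minimize(lambda a:np.median(abs(np.hypot(*(q[:,:2]-a).T)-.01)),q[:,:2].mean(0)+.006*(q[:,:2].mean(0)-c[:2])/np.linalg.norm(q[:,:2].mean(0)-c[:2]),method='Nelder-Mead'); t=P[(np.hypot(P[...,0]-.662,P[...,1]-.245)<.04)&(P[...,2]>.05)]
    print('lift',n,s.x,s.fun,len(q),'top mean',t.mean(0),len(t))
    m=(np.hypot(P[...,0]-.47,P[...,1]+.14)<.08)&(P[...,2]>.036); q=P[m][:,:2]; print('bowl',n,(q.max(0)+q.min(0))/2)
    m=(np.hypot(P[...,0]-.51,P[...,1]-.37)<.06)&(P[...,2]>.014); q=P[m][:,:2]; print('tape',n,(q.max(0)+q.min(0))/2)
E
```

```text
batt scene [ 0.6489 -0.2448  0.1748] err 63 of 283.0
batt side [ 0.6516 -0.245   0.1259] err 49 of 770.0
carton scene [ 0.6311 -0.0897  0.197 ] err 74 of 576.0
carton side [ 0.6348 -0.0873  0.1893] err 52 of 1131.0
spud scene [0.6642 0.0818 1.3723] err 83 of 169.0
spud side [0.669  0.0865 1.3584] err 49 of 235.0
phone scene [0.4487 0.1609 0.1468] err 175 of 1698.0
phone side [0.4502 0.161  0.1649] err 258 of 2448.0
lift scene [0.66366403 0.24930094] 0.0004214622918167592 55 top mean [0.66648474 0.25055618 0.05887819] 62
bowl scene [ 0.47202604 -0.1423717 ]
tape scene [0.51983369 0.37783097]
lift side [0.66613356 0.25028638] 0.0005610460814710668 119 top mean [0.66415248 0.24606509 0.05850578] 71
bowl side [ 0.47312776 -0.14263138]
tape side [0.52019991 0.37689492]
```

```bash
cat >> h.py <<'E'
from scipy.spatial.transform import Rotation as Ro
def plan(x,y,z,ay):
    """ay: world angle of the tool y line"""
    s=monitor.state(); R=Ro.from_quat(np.roll(s['tcp_rot'],-1)); M=R.as_matrix()
    a0=np.arctan2(M[1,1],M[0,1]); d=(ay-a0+np.pi/2)%np.pi-np.pi/2
    T=Ro.from_matrix(np.array([[-np.sin(a0+d),np.cos(a0+d),0],[np.cos(a0+d),np.sin(a0+d),0],[0,0,-1.]]).T)
    print('t',round(s['time'],2),'pos',np.round(s['position'],4),'j7',round(s['joints'][6],2),'w',round(s['width'],4),'| rot',(R.inv()*T).as_rotvec().round(4),'shift',(M.T@(np.array([x,y,z])-s['position'])).round(4))
E
python3 -c "
from h import *
plan(.632,-.088,.20,.195+np.pi/2)"
```

```text
t 0.15 pos [0.2437 0.5751 0.2497] j7 -0.08 w 0.0855 | rot [-1.200e-03 -2.000e-04 -5.958e-01] shift [-0.6162 -0.459   0.0504]
```

Emit:
arm_command([
  [0,0,-0.6,-0.22,-0.16,0,-1],
  [0,0,-0.6,-0.22,-0.16,0,-1],
  [0,0,-0.6,-0.22,-0.16,0,-1],
  [0,0,-0.6,-0.22,-0.16,0,-1],
  [0,0,-0.6,-0.22,-0.16,0,-1],
  [0,0,-0.6,-0.22,-0.16,0,-1],
  [0,0,-0.6,-0.22,-0.16,0,-1],
  [0,0,-0.6,-0.22,-0.16,0,-1],
])

```text
time: 0.82
position: [0.3875, 0.3364, 0.2503]
tcp_rot: [0.0, -0.095, 0.995, -0.001]
contact_force: [-0.0, -0.3, -0.6]
width: 0.0854
finger_force: 0.0
```

```bash
python3 -c "
from h import *
plan(.632,-.088,.20,.195+np.pi/2)"
```

```text
t 0.82 pos [0.3875 0.3364 0.2503] j7 0.93 w 0.0854 | rot [-0.0027  0.0007 -0.0044] shift [-0.1596 -0.4629  0.0517]
```

Emit:
arm_command([
  [0,0,0,-0.08,-0.23,0,-1],
  [0,0,0,-0.08,-0.23,0,-1],
  [0,0,0,-0.08,-0.23,0,-1],
  [0,0,0,-0.08,-0.23,0,-1],
  [0,0,0,-0.08,-0.23,0,-1],
  [0,0,0,-0.08,-0.23,0,-1],
  [0,0,0,-0.08,-0.23,0,-1],
  [0,0,0,-0.08,-0.23,0,-1],
])

```text
time: 1.48
position: [0.5086, 0.1309, 0.2501]
tcp_rot: [-0.0, -0.097, 0.995, -0.0]
contact_force: [0.1, 1.0, 0.2]
width: 0.0856
finger_force: 0.0
```

Emit:
arm_command([
  [0,0,0,-0.08,-0.23,0.05,-1],
  [0,0,0,-0.08,-0.23,0.05,-1],
  [0,0,0,-0.08,-0.23,0.05,-1],
  [0,0,0,-0.08,-0.23,0.05,-1],
  [0,0,0,-0.08,-0.23,0.05,-1],
  [0,0,0,-0.08,-0.23,0.05,-1],
  [0,0,0,-0.08,-0.23,0.05,-1],
  [0,0,0,-0.08,-0.23,0.05,-1],
])

```text
time: 2.15
position: [0.632, -0.0776, 0.199]
tcp_rot: [-0.001, -0.098, 0.995, 0.0]
contact_force: [0.2, 1.4, 0.8]
width: 0.0853
finger_force: 0.0
```

```bash
cat >> h.py <<'E'
def wfit(fn,kind,p0,L,W,z0,z1,r):
    f=snap('wrist',fn); c=proj(f,np.array([p0[0],p0[1],z1])); q,e,t=fit(f,kind,c,r,np.array(p0),L,W,z0,z1); print(fn,'at px',c.round(),q.round(4),round(e),t); return q
E
python3 -c "
from h import *
q=wfit('w1','brown',(.632,-.088,.195),.07,.048,0,.024,110)
plan(q[0],q[1],.022,q[2]+np.pi/2)"
```

```text
w1 at px [310. 224.] [ 0.6316 -0.088   0.166 ] 96 4024.0
t 2.2 pos [ 0.6317 -0.0754  0.1994] j7 1.9 w 0.0854 | rot [ 0.0014 -0.0012  0.0337] shift [ 0.0024 -0.0126  0.1774]
```

View pics/w1.png

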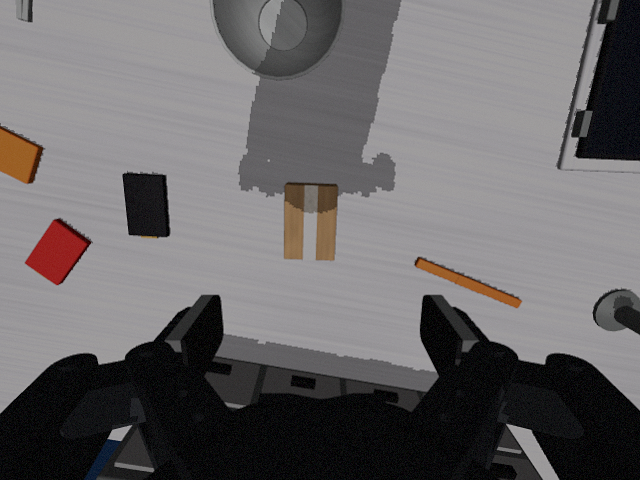

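The wrist view shows the carton upright at (311,222), the battery at (147,205), the spudger from (418,262) to (520,303) and the bowl at (280,20). All agree with the fits, so I descend on the carton.

Emit:
arm_command([
  [0,0,0.034,0.002,-0.013,0.1,-1],
  [0,0,0.034,0.002,-0.013,0.1,-1],
  [0,0,0.034,0.002,-0.013,0.1,-1],
  [0,0,0.034,0.002,-0.013,0.14,-1],
  [0,0,0.034,0.002,-0.013,0.165,-1],
  [0,0,0.034,0.002,-0.013,0.176,-1],
  [0,0,0.034,0.002,-0.013,0.176,-1],
  [0,0,0.034,0.002,-0.013,0.176,-1],
])

```text
time: 2.87
position: [0.6328, -0.0883, 0.0251]
tcp_rot: [0.0, -0.083, 0.997, 0.0]
contact_force: [0.8, 0.3, 0.8]
width: 0.0855
finger_force: 0.0
```

Emit:
arm_command([
  [0,0,0,0,0,0,0.2],
  [0,0,0,0,0,0,0.2],
  [0,0,0,0,0,0,0.2],
  [0,0,0,0,0,0,0.2],
  [0,0,0,0,0,0,0.2],
  [0,0,0,0,0,0,0.2],
  [0,0,0,0,0,0,0.2],
  [0,0,0,0,0,0,0.2],
], newtons=25)

```text
time: 3.53
position: [0.6335, -0.0901, 0.026]
tcp_rot: [0.001, -0.082, 0.997, 0.0]
contact_force: [-1.3, 1.1, 8.0]
width: 0.0475
finger_force: 25.7
```

```bash
python3 -c "
from h import *
f=load('w1')
for n,k,p0,L,W,z1,r in(('batt','dark',(.65,-.245,.13),.06,.038,.008,60),('spud','orange',(.666,.084,1.36),.12,.01,.008,75)):
  c=proj(f,np.array([p0[0],p0[1],z1])); print(n,c,fit(f,k,c,r,np.array(p0),L,W,0,z1))
plan(.632,-.088,.022,.166+np.pi/2)
print(monitor.state()['contact_force'])"
```

```text
batt [144.31823351 206.97249835] (array([ 0.64897749, -0.24479248,  0.14281116]), np.float64(113.08235294117648), np.float64(2708.0))
spud [470.42477004 285.02053468] (array([0.66553148, 0.08440335, 1.36739975]), np.float64(142.4156862745098), np.float64(1152.0))
t 3.53 pos [ 0.6335 -0.0901  0.026 ] j7 1.92 w 0.0475 | rot [-0.0002  0.0025 -0.001 ] shift [0.0011 0.0023 0.004 ]
[-1.33182025  1.06878961  8.04631321]
```

Emit:
arm_command([
  [0,0,0,0,0,-0.02,0.2],
  [0,0,0,0,0,-0.05,0.2],
  [0,0,0,0,0,-0.1,0.2],
  [0,0,0,0,0,-0.17,0.2],
  [0,0,0,0,0,-0.17,0.2],
  [0,0,0,0,0,-0.17,0.2],
  [0,0,0,0,0,-0.17,0.2],
  [0,0,0,0,0,-0.17,0.2],
])

```text
time: 4.2
position: [0.6321, -0.09, 0.1944]
tcp_rot: [0.0, -0.082, 0.997, 0.0]
contact_force: [-0.3, 0.2, -1.3]
width: 0.0473
finger_force: 26.7
```

```bash
python3 -c "
from h import *
plan(.467,.053,.195,.155+np.pi/2)
print(monitor.state()['contact_force'])"
```

```text
t 4.2 pos [ 0.6321 -0.09    0.1944] j7 1.89 w 0.0473 | rot [0.0002 0.0003 0.0101] shift [ 0.1394  0.1682 -0.0006]
[-0.28224012  0.23567689 -1.33984857]
```

Emit:
arm_command([
  [0,0,0.01,0.139,0.168,0,0.2],
  [0,0,0.01,0.139,0.168,0,0.2],
  [0,0,0.01,0.139,0.168,0,0.2],
  [0,0,0.01,0.139,0.168,0,0.2],
  [0,0,0.01,0.139,0.168,0,0.2],
  [0,0,0.01,0.139,0.168,0,0.2],
  [0,0,0.01,0.139,0.168,0,0.2],
  [0,0,0.01,0.139,0.168,0,0.2],
])

```text
time: 4.87
position: [0.4672, 0.0528, 0.1936]
tcp_rot: [-0.001, -0.078, 0.997, -0.0]
contact_force: [-0.4, -0.6, -0.6]
width: 0.0472
finger_force: 26.7
```

```bash
python3 -c "
from h import *
q=wfit('w2','dark',(.45,.161,.155),.148,.072,.008,.016,160)
plan(.467,.053,.027,.155+np.pi/2)
f=load('side0');g=snap('side','s2'); c=proj(g,np.array([.467,.053,.19])); print(c)"
```

```text
w2 at px [440. 225.] [0.4492 0.1617 0.1557] 16114 28769.0
t 4.92 pos [0.4681 0.0521 0.1938] j7 1.55 w 0.0477 | rot [-0.0005 -0.0006 -0.0002] shift [0.0008 0.0011 0.1668]
[226.39310298 186.24272626]
```

View pics/w2.png

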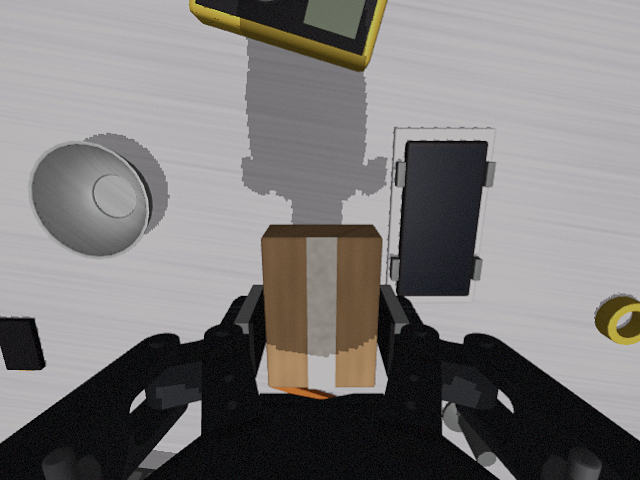

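```bash
python3 -c "
from h import *
f=load('w2')
def quad(px,z):
  P=np.array([atz(f,u,v,z)[:2] for u,v in px]) # TL,TR,BR,BL  (top=-x, left=-y)
  d=(P[3]-P[0]+P[2]-P[1])/2; w=(P[1]-P[0]+P[2]-P[3])/2
  print(P.mean(0).round(4),'L',np.linalg.norm(d).round(4),'W',np.linalg.norm(w).round(4),'yaw',np.arctan2(d[1],d[0]).round(3),(np.arctan2(w[1],w[0])-np.pi/2).round(3))
quad([(405,142),(487,142),(470,296),(399,296)],.016)
quad([(262,238),(381,238),(376,386),(268,387)],.192)
from h import mask
c=(443,215)
m=f['color'].max(2)<70
m[:, :396]=0; m[297:]=0; m[:,490:]=0; m[:138]=0
m=cv2.morphologyEx(m.astype(np.uint8),cv2.MORPH_OPEN,np.ones((5,5)))
h=cv2.convexHull(cv2.findNonZero(m)); o=np.zeros_like(m); cv2.fillConvexPoly(o,h,1)
import h as H; H.mask=lambda *a:o
print(H.fit(f,'',c,120,np.array([.449,.161,.155]),.148,.072,.008,.016),o.sum())
"
```

```text
[0.4487 0.1609] L 0.145 W 0.0703 yaw 0.181 0.157
[0.4649 0.0528] L 0.0681 W 0.0468 yaw 0.16 0.162
(array([0.44881642, 0.16182582, 0.15769486]), np.float64(298.96862745098036), np.float64(12516.0)) 12516
```

Emit:
arm_command([
  [0,0,0,-0.001,0.001,0.1,0.2],
  [0,0,0,-0.001,0.001,0.1,0.2],
  [0,0,0,-0.001,0.001,0.1,0.2],
  [0,0,0,-0.001,0.001,0.14,0.2],
  [0,0,0,-0.001,0.001,0.158,0.2],
  [0,0,0,-0.001,0.001,0.164,0.2],
  [0,0,0,-0.001,0.001,0.167,0.2],
  [0,0,0,-0.001,0.001,0.167,0.2],
])

```text
time: 5.63
position: [0.4691, 0.0531, 0.0272]
tcp_rot: [-0.0, -0.077, 0.997, -0.0]
contact_force: [0.0, -0.4, 0.3]
width: 0.0471
finger_force: 26.7
```

Emit:
arm_command([
  [0,0,0,0,0,0,0.2],
  [0,0,0,0,0,0,-0.7],
  [0,0,0,0,0,0,-0.7],
  [0,0,0,0,0,0,-0.7],
  [0,0,0,0,0,0,-0.7],
  [0,0,0,0,0,0,-0.7],
  [0,0,0,0,0,-0.01,-0.7],
  [0,0,0,0,0,-0.02,-0.7],
])

```text
time: 6.3
position: [0.4681, 0.0538, 0.0478]
tcp_rot: [-0.001, -0.077, 0.997, -0.0]
contact_force: [-0.5, 0.6, 0.4]
width: 0.0724
finger_force: 0.0
```

Emit:
arm_command([
  [0,0,0,0,0,-0.15,-0.7],
  [0,0,0,0,0,-0.15,-0.7],
  [0,0,0,0,0,-0.15,-0.7],
  [0,0,0,0,0,-0.15,-0.7],
  [0,0,0,0,0,-0.15,-0.7],
  [0,0,0,0,0,-0.15,-0.7],
])

```text
time: 6.8
position: [0.4695, 0.0541, 0.1999]
tcp_rot: [0.002, -0.077, 0.997, 0.001]
contact_force: [0.3, -0.1, -0.1]
width: 0.0725
finger_force: 0.0
```

```bash
python3 -c "
from h import *
q=wfit('w3','brown',(.466,.054,.157),.07,.048,0,.024,110)
plan(.649,-.245,.20,.14+np.pi/2)"
```

```text
w3 at px [321. 221.] [0.4686 0.0539 0.141 ] 144 3954.0
t 6.85 pos [0.4685 0.054  0.1984] j7 1.55 w 0.0725 | rot [0.0004 0.0018 0.0152] shift [-0.1321 -0.3233 -0.0015]
```

Emit:
arm_command([
  [0,0,0.015,-0.066,-0.162,0,-0.3],
  [0,0,0.015,-0.066,-0.162,0,-0.3],
  [0,0,0.015,-0.066,-0.162,0,-0.3],
  [0,0,0.015,-0.066,-0.162,0,-0.3],
  [0,0,0.015,-0.132,-0.323,0,-0.3],
  [0,0,0.015,-0.132,-0.323,0,-0.3],
  [0,0,0.015,-0.132,-0.323,0,-0.3],
  [0,0,0.015,-0.132,-0.323,0,-0.3],
])

```text
time: 7.52
position: [0.6405, -0.2331, 0.1955]
tcp_rot: [-0.001, -0.07, 0.998, 0.001]
contact_force: [1.4, 0.8, 1.1]
width: 0.0559
finger_force: 0.0
```

Emit:
arm_command([
  [0,0,0,0,0,0,-0.3],
  [0,0,0,0,0,0,-0.3],
  [0,0,0,0,0,0,-0.3],
  [0,0,0,0,0,0,-0.3],
])

```text
time: 7.85
position: [0.6402, -0.2297, 0.1964]
tcp_rot: [-0.001, -0.071, 0.997, 0.001]
contact_force: [0.2, 0.1, -0.2]
width: 0.0552
finger_force: 0.0
```

```bash
python3 -c "
from h import *
q=wfit('w4','dark',(.649,-.245,.142),.06,.038,0,.008,60)
plan(q[0],q[1],.028,q[2]+np.pi/2)"
```

```text
w4 at px [303. 230.] [ 0.6491 -0.2455  0.1431] 95 2382.0
t 7.9 pos [ 0.6404 -0.2295  0.1969] j7 2.11 w 0.0554 | rot [ 0.0015 -0.0009 -0.0011] shift [-0.0065 -0.0173  0.1688]
```

View pics/w4.png

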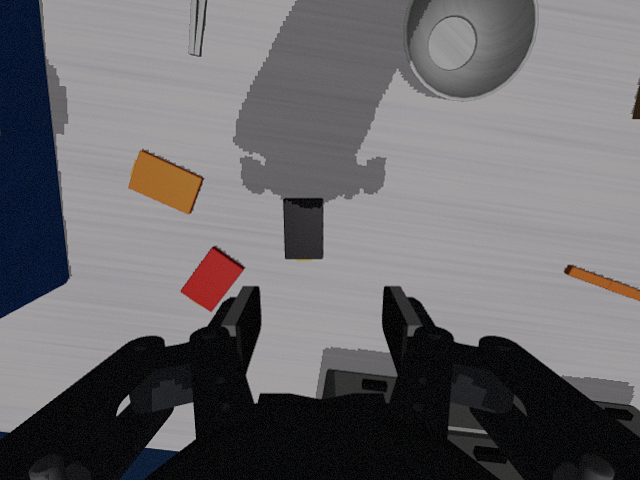

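The battery at (304,229) is aligned with the gripper, and the red lookalike at (212,279) clears the fingers. I descend.

Emit:
arm_command([
  [0,0,0,-0.006,-0.017,0.1,-0.3],
  [0,0,0,-0.006,-0.017,0.1,-0.3],
  [0,0,0,-0.006,-0.017,0.1,-0.3],
  [0,0,0,-0.006,-0.017,0.14,-0.3],
  [0,0,0,-0.006,-0.017,0.158,-0.3],
  [0,0,0,-0.006,-0.017,0.168,-0.3],
  [0,0,0,-0.006,-0.017,0.169,-0.3],
  [0,0,0,-0.006,-0.017,0.169,-0.3],
])

```text
time: 8.57
position: [0.6495, -0.2468, 0.029]
tcp_rot: [0.0, -0.07, 0.998, 0.0]
contact_force: [-0.3, -0.9, 0.4]
width: 0.0555
finger_force: 0.0
```

```bash
python3 -c "
from h import *
plan(.6491,-.2455,.026,.143+np.pi/2)"
```

```text
t 8.57 pos [ 0.6495 -0.2468  0.029 ] j7 2.16 w 0.0555 | rot [ 0.0001  0.0004 -0.0019] shift [0.0002 0.0013 0.003 ]
```

Emit:
arm_command([
  [0,0,0,0,0.001,0.001,-0.3],
  [0,0,0,0,0.001,0.001,0.3],
  [0,0,0,0,0.001,0.001,0.3],
  [0,0,0,0,0.001,0.001,0.3],
  [0,0,0,0,0.001,0.001,0.3],
  [0,0,0,0,0.001,0.001,0.3],
  [0,0,0,0,0.001,0.001,0.3],
  [0,0,0,0,0.001,0.001,0.3],
], newtons=25)

```text
time: 9.23
position: [0.6489, -0.2465, 0.0273]
tcp_rot: [-0.0, -0.07, 0.998, 0.0]
contact_force: [-1.1, -0.7, -0.0]
width: 0.0302
finger_force: 0.0
```

Emit:
arm_command([
  [0,0,0,0,0,-0.01,0.3],
  [0,0,0,0,0,-0.03,0.3],
  [0,0,0,0,0,-0.06,0.3],
  [0,0,0,0,0,-0.1,0.3],
  [0,0,0,0,0,-0.14,0.3],
  [0,0,0,0,0,-0.17,0.3],
  [0,0,0,0,0,-0.17,0.3],
  [0,0,0,0,0,-0.17,0.3],
])

```text
time: 9.9
position: [0.6501, -0.2471, 0.2005]
tcp_rot: [0.002, -0.07, 0.998, -0.001]
contact_force: [0.2, 0.5, -0.2]
width: 0.0299
finger_force: 0.0
```

```bash
python3 -c "
from h import *
snap('wrist','w5')
plan(.467,.054,.20,.158+np.pi/2)"
```

```text
t 9.95 pos [ 0.6491 -0.2465  0.1983] j7 2.12 w 0.0302 | rot [-0.0004  0.0013 -0.0179] shift [ 0.1383  0.323  -0.0021]
```

View pics/w5.png

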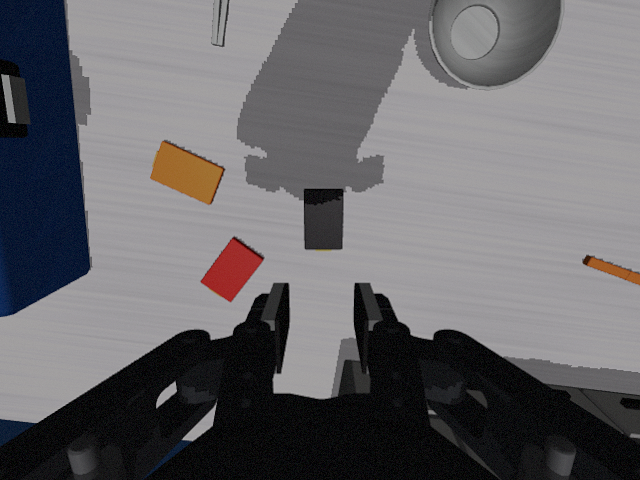

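The fingers closed above the battery because the tips were too high. The battery is still at (323,218), undisturbed, so I retry lower.

```bash
python3 -c "
from h import *
f=load('w5'); c=proj(f,np.array([.649,-.2455,.008])); q,e,t=fit(f,'dark',c,50,np.array([.649,-.2455,.142]),.06,.038,0,.008); print(q,e,t)
plan(q[0],q[1],.02,q[2]+np.pi/2)"
```

```text
[ 0.64956128 -0.24533294  0.12567533] 121.87843137254903 2337.0
t 9.95 pos [ 0.6491 -0.2465  0.1983] j7 2.12 w 0.0302 | rot [-0.0004  0.0013  0.0144] shift [-0.0004  0.0011  0.1783]
```

Emit:
arm_command([
  [0,0,0,0,0.001,0.1,-0.2],
  [0,0,0,0,0.001,0.1,-0.2],
  [0,0,0,0,0.001,0.1,-0.2],
  [0,0,0,0,0.001,0.14,-0.2],
  [0,0,0,0,0.001,0.16,-0.2],
  [0,0,0,0,0.001,0.172,-0.2],
  [0,0,0,0,0.001,0.175,-0.2],
  [0,0,0,0,0.001,0.177,-0.2],
])

```text
time: 10.62
position: [0.6484, -0.2454, 0.0195]
tcp_rot: [-0.001, -0.07, 0.998, 0.0]
contact_force: [0.2, 0.3, 0.2]
width: 0.051
finger_force: 0.0
```

Emit:
arm_command([
  [0,0,0,0,0,0.001,-0.2],
  [0,0,0,0,0,0.002,-0.2],
])

```text
time: 10.78
position: [0.6498, -0.2459, 0.0198]
tcp_rot: [0.001, -0.07, 0.998, -0.0]
contact_force: [-0.0, 0.4, -0.2]
width: 0.0513
finger_force: 0.0
```

Emit:
arm_command([
  [0,0,0,0,0,0.001,-0.2],
  [0,0,0,0,0,0.002,-0.2],
  [0,0,0,0,0,0.003,-0.2],
  [0,0,0,0,0,0.003,-0.2],
])

```text
time: 11.12
position: [0.6492, -0.2456, 0.016]
tcp_rot: [0.001, -0.07, 0.998, -0.0]
contact_force: [-0.0, 0.3, 4.1]
width: 0.0519
finger_force: 1.9
```

Emit:
arm_command([
  [0,0,0,0,0,-0.002,-0.2],
  [0,0,0,0,0,-0.002,0.3],
  [0,0,0,0,0,-0.002,0.3],
  [0,0,0,0,0,-0.002,0.3],
  [0,0,0,0,0,-0.002,0.3],
  [0,0,0,0,0,-0.002,0.3],
  [0,0,0,0,0,-0.002,0.3],
  [0,0,0,0,0,-0.002,0.3],
], newtons=25)

```text
time: 11.78
position: [0.6493, -0.2457, 0.0181]
tcp_rot: [0.001, -0.07, 0.998, -0.0]
contact_force: [-1.3, -0.1, 6.5]
width: 0.0374
finger_force: 29.4
```

Emit:
arm_command([
  [0,0,0,0,0,-0.01,0.3],
  [0,0,0,0,0,-0.03,0.3],
  [0,0,0,0,0,-0.06,0.3],
  [0,0,0,0,0,-0.1,0.3],
  [0,0,0,0,0,-0.14,0.3],
  [0,0,0,0,0,-0.17,0.3],
  [0,0,0,0,0,-0.17,0.3],
  [0,0,0,0,0,-0.17,0.3],
])

```text
time: 12.45
position: [0.6498, -0.2459, 0.1902]
tcp_rot: [0.002, -0.07, 0.998, -0.001]
contact_force: [0.5, 0.4, -0.3]
width: 0.0371
finger_force: 25.5
```

Emit:
arm_command([
  [0,0,-0.018,0.069,0.162,0,0.3],
  [0,0,-0.018,0.069,0.162,0,0.3],
  [0,0,-0.018,0.069,0.162,0,0.3],
  [0,0,-0.018,0.069,0.162,0,0.3],
  [0,0,-0.018,0.069,0.162,0,0.3],
  [0,0,-0.018,0.069,0.162,0,0.3],
  [0,0,-0.018,0.069,0.162,0,0.3],
  [0,0,-0.018,0.069,0.162,0,0.3],
])

```text
time: 13.12
position: [0.558, -0.0959, 0.1868]
tcp_rot: [-0.0, -0.078, 0.997, -0.0]
contact_force: [0.3, 0.2, -0.5]
width: 0.0373
finger_force: 25.5
```

```bash
python3 -c "
from h import *
f=snap('wrist','w6')
plan(.467,.054,.19,.158+np.pi/2)
q=wfit('w6c','brown',(.467,.054,.157),.07,.048,0,.024,60)"
```

```text
t 13.17 pos [ 0.5582 -0.0963  0.1869] j7 1.91 w 0.0376 | rot [-0.0008 -0.0005 -0.0017] shift [ 0.0667  0.1626 -0.0032]
w6c at px [518. 151.] [0.4734 0.0237 0.158 ] 1754 2917.0
```

View pics/w6.png

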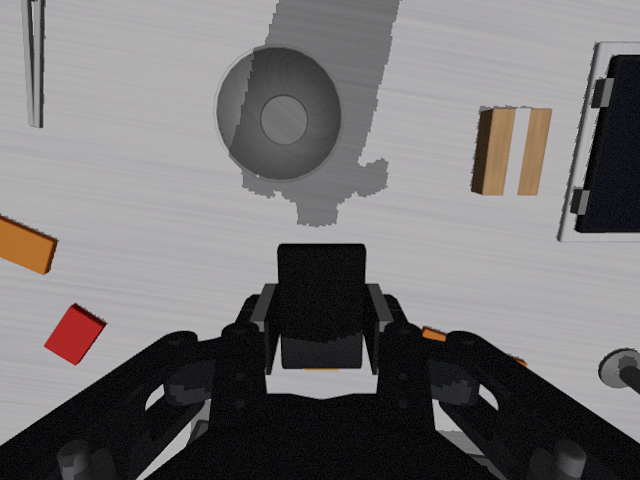

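The battery is held at (322,305). The carton is at (512,152) and level with the phone.

```bash
python3 -c "
from h import *
f=load('w6')
P=np.array([atz(f,u,v,.177)[:2] for u,v in [(277.5,244.5),(366,244.5),(362.5,368),(281,368)]])
d=(P[3]-P[0]+P[2]-P[1])/2; w=(P[1]-P[0]+P[2]-P[3])/2
print('batt',P.mean(0).round(4),np.linalg.norm(d).round(4),np.linalg.norm(w).round(4),np.arctan2(d[1],d[0]).round(3),(np.arctan2(w[1],w[0])-np.pi/2).round(3))
print(fit(f,'brown',(512,152),52,np.array([.467,.054,.157]),.07,.048,0,.024))
g=snap('side','s6');c=proj(g,np.array([.467,.054,.012]));print(fit(g,'brown',c,45,np.array([.467,.054,.157]),.07,.048,0,.024),c)
s=snap('scene','c6');c=proj(s,np.array([.467,.054,.012]));print(fit(s,'brown',c,30,np.array([.467,.054,.157]),.07,.048,0,.024),c)
"
```

```text
batt [ 0.5565 -0.0958] 0.0596 0.0372 0.158 0.157
(array([0.47383926, 0.0237915 , 0.15660318]), np.float64(1495.1999999999998), np.float64(2862.0))
(array([0.47076541, 0.05497636, 0.14662265]), np.float64(49.03137254901961), np.float64(1136.0)) [240.95257966 261.75678933]
(array([0.46683871, 0.05255518, 0.19770574]), np.float64(65.4078431372549), np.float64(554.0)) [358.56161549 238.45617152]
```

Emit:
arm_command([
  [0,0,0,0.065,0.162,0,0.3],
  [0,0,0,0.065,0.162,0,0.3],
  [0,0,0,0.065,0.162,0,0.3],
  [0,0,0,0.065,0.162,0,0.3],
  [0,0,0,0.065,0.162,0,0.3],
  [0,0,0,0.065,0.162,0.04,0.3],
  [0,0,0,0.065,0.162,0.08,0.3],
  [0,0,0,0.065,0.162,0.08,0.3],
])

```text
time: 13.98
position: [0.4648, 0.0542, 0.1022]
tcp_rot: [-0.004, -0.079, 0.997, -0.001]
contact_force: [-1.4, -1.2, 0.0]
width: 0.0371
finger_force: 25.8
```

Emit:
arm_command([
  [0,0,0,0,0,0,0.3],
  [0,0,0,0,0,0,0.3],
  [0,0,0,0,0,0,0.3],
])

```text
time: 14.23
position: [0.4698, 0.0548, 0.1093]
tcp_rot: [0.002, -0.078, 0.997, 0.0]
contact_force: [0.4, -0.4, -0.3]
width: 0.0371
finger_force: 25.8
```

```bash
python3 -c "
from h import *
f=snap('wrist','w7'); plan(.469,.0535,.0425,.157+np.pi/2)"
```

```text
t 14.28 pos [0.4697 0.0549 0.1093] j7 1.6 w 0.0372 | rot [0.0003 0.0034 0.0002] shift [ 0.0012 -0.0013  0.0668]
```

View pics/w7.png

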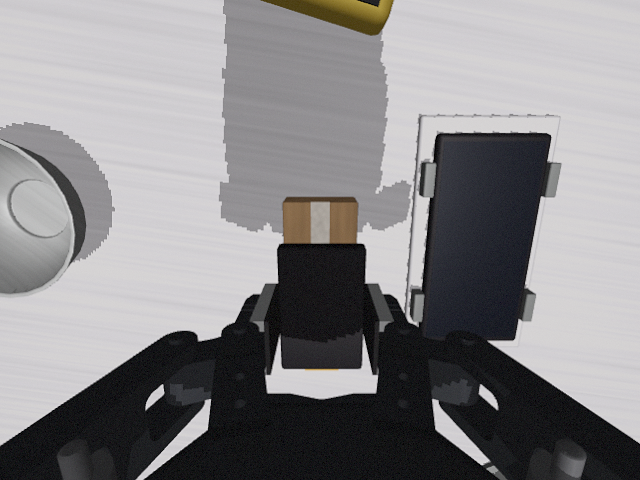

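```bash
python3 -c "
from h import *
f=load('w7')
a=atz(f,283.5,203,.024);b=atz(f,357.5,203,.024);m=(a+b)/2;w=b-a;y=np.arctan2(w[1],w[0])-np.pi/2
print(a,b,np.linalg.norm(w),y, m[:2]+.035*np.array([np.cos(.157),np.sin(.157)]))
P=np.array([atz(f,u,v,.1093-.0181+.008)[:2] for u,v in [(277.5,244.5),(366,244.5),(362.5,368),(281,368)]]);print(P.mean(0))"
```

```text
[0.43805668 0.02602812 0.024     ] [0.43080029 0.07182396 0.024     ] 0.04636716743853701 0.15714457058203424 [0.46899801 0.05439849]
[0.46839669 0.05492906]
```

Emit:
arm_command([
  [0,0,0,-0.001,-0.001,0.03,0.3],
  [0,0,0,-0.001,-0.001,0.045,0.3],
  [0,0,0,-0.001,-0.001,0.055,0.3],
  [0,0,0,-0.001,-0.001,0.06,0.3],
  [0,0,0,-0.001,-0.001,0.064,0.3],
  [0,0,0,-0.001,-0.001,0.066,0.3],
  [0,0,0,-0.001,-0.001,0.066,0.3],
  [0,0,0,-0.001,-0.001,0.066,0.3],
])

```text
time: 14.95
position: [0.47, 0.0543, 0.0421]
tcp_rot: [0.001, -0.079, 0.997, 0.0]
contact_force: [0.1, -0.1, -0.8]
width: 0.0372
finger_force: 25.8
```

Emit:
arm_command([
  [0,0,0,0,0,0.001,0.3],
  [0,0,0,0,0,0.001,0.3],
  [0,0,0,0,0,0.001,-0.3],
  [0,0,0,0,0,0.001,-0.3],
  [0,0,0,0,0,0.001,-0.3],
  [0,0,0,0,0,0.001,-0.3],
  [0,0,0,0,0,-0.005,-0.3],
  [0,0,0,0,0,-0.01,-0.3],
])

```text
time: 15.62
position: [0.4691, 0.0542, 0.0516]
tcp_rot: [-0.0, -0.079, 0.997, -0.0]
contact_force: [0.0, 0.1, -0.3]
width: 0.0556
finger_force: 0.0
```

Emit:
arm_command([
  [0,0,0,0,0,-0.03,-0.3],
  [0,0,0,0,0,-0.06,-0.3],
  [0,0,0,0,0,-0.1,-0.3],
  [0,0,0,0,0,-0.14,-0.3],
  [0,0,0,0,0,-0.14,-0.3],
  [0,0,0,0,0,-0.14,-0.3],
])

```text
time: 16.12
position: [0.4708, 0.0545, 0.1941]
tcp_rot: [0.003, -0.079, 0.997, 0.001]
contact_force: [-1.1, -0.2, -0.6]
width: 0.0552
finger_force: 0.0
```

```bash
python3 -c "
from h import *
f=snap('wrist','w8'); plan(.6655,.0844,.20,1.367+np.pi/2)
c=proj(f,np.array([.469,.0545,.032]));print(c,fit(f,'dark',c,55,np.array([.469,.0545,.157]),.06,.038,.024,.032))"
```

```text
t 16.17 pos [0.4697 0.0543 0.1924] j7 1.57 w 0.0554 | rot [-1.0000e-03  2.4000e-03 -1.2088e+00] shift [-0.1981 -0.0012 -0.0071]
[321.10415919 226.32450888] (array([0.47061384, 0.05455864, 0.15908146]), np.float64(133.76470588235296), np.float64(2861.0))
```

View pics/w8.png

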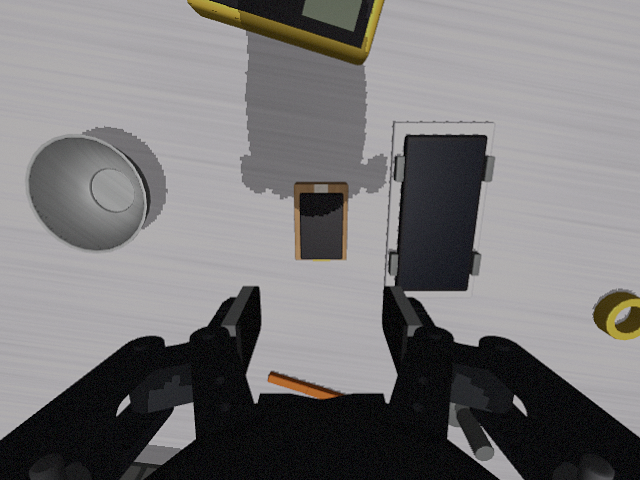

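Battery sits squarely on the carton at (321,225). Spudger is next. I use the half-turn alternative to keep joint 7 within its range.

Emit:
arm_command([
  [0,0,0.96,-0.198,-0.001,-0.007,-0.3],
  [0,0,0.96,-0.198,-0.001,-0.007,-0.3],
  [0,0,0.96,-0.198,-0.001,-0.007,-0.3],
  [0,0,0.96,-0.198,-0.001,-0.007,-0.3],
  [0,0,0.96,-0.198,-0.001,-0.007,-0.3],
  [0,0,0.96,-0.198,-0.001,-0.007,-0.3],
  [0,0,0.96,-0.198,-0.001,-0.007,-0.3],
  [0,0,0.96,-0.198,-0.001,-0.007,-0.3],
])

```text
time: 16.83
position: [0.6644, 0.0842, 0.1957]
tcp_rot: [-0.001, 0.393, 0.919, -0.001]
contact_force: [-0.3, 0.4, -0.3]
width: 0.0556
finger_force: 0.0
```

Emit:
arm_command([
  [0,0,0.96,0,0,0,-0.4],
  [0,0,0.96,0,0,0,-0.4],
  [0,0,0.96,0,0,0,-0.4],
  [0,0,0.96,0,0,0,-0.4],
  [0,0,0.96,0,0,0,-0.4],
  [0,0,0.96,0,0,0,-0.4],
  [0,0,0.96,0,0,0,-0.4],
  [0,0,0.96,0,0,0,-0.4],
])

```text
time: 17.5
position: [0.664, 0.0843, 0.1964]
tcp_rot: [-0.001, 0.774, 0.634, -0.001]
contact_force: [-0.0, -0.1, -0.7]
width: 0.0601
finger_force: 0.0
```

```bash
python3 -c "
from h import *
q=wfit('w9','orange',(.6655,.0844,1.367),.12,.01,0,.008,100)
plan(q[0],q[1],.1,q[2]-np.pi/2)"
```

```text
w9 at px [324. 221.] [0.6655 0.0831 1.3713] 131 1188.0
t 17.55 pos [0.664  0.0845 0.1963] j7 -0.05 w 0.0597 | rot [-0.003   0.0016 -0.0024] shift [-0.0009  0.002   0.0963]
```

View pics/w9.png

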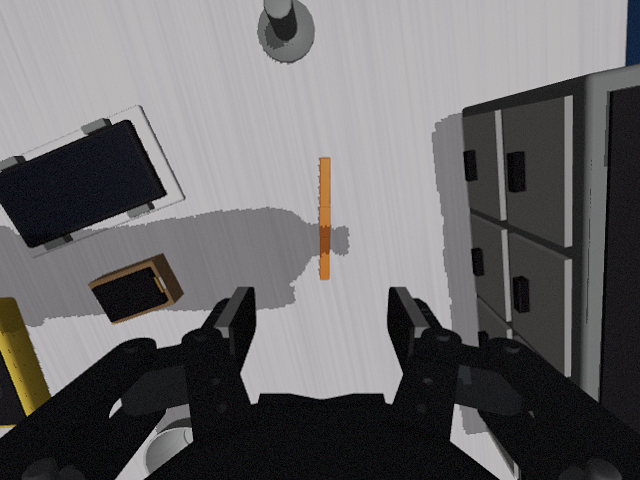

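Emit:
arm_command([
  [0,0,0,-0.001,0.002,0.1,0.3],
  [0,0,0,-0.001,0.002,0.1,0.3],
  [0,0,0,-0.001,0.002,0.1,0.3],
  [0,0,0,-0.001,0.002,0.13,0.3],
  [0,0,0,-0.001,0.002,0.155,0.3],
  [0,0,0,-0.001,0.002,0.168,0.3],
  [0,0,0,-0.001,0.002,0.172,0.3],
  [0,0,0,-0.001,0.002,0.174,0.3],
])

```text
time: 18.22
position: [0.6662, 0.0827, 0.0234]
tcp_rot: [-0.0, 0.771, 0.637, -0.001]
contact_force: [0.4, -0.4, 0.3]
width: 0.0295
finger_force: 0.0
```

Emit:
arm_command([
  [0,0,0,0,0,0,0.3],
  [0,0,0,0,0,0,1],
  [0,0,0,0,0,0,1],
  [0,0,0,0,0,0,1],
  [0,0,0,0,0,0,1],
  [0,0,0,0,0,0,1],
  [0,0,0,0,0,0,1],
  [0,0,0,0,0,0,1],
], newtons=25)

```text
time: 18.88
position: [0.6678, 0.0831, 0.0258]
tcp_rot: [0.001, 0.771, 0.636, 0.001]
contact_force: [-0.3, -0.3, 6.9]
width: 0.0082
finger_force: 25.0
```

Emit:
arm_command([
  [0,0,0,0,0,-0.01,1],
  [0,0,0,0,0,-0.03,1],
  [0,0,0,0,0,-0.06,1],
  [0,0,0,0,0,-0.1,1],
  [0,0,0,0,0,-0.14,1],
  [0,0,0,0,0,-0.17,1],
  [0,0,0,0,0,-0.17,1],
  [0,0,0,0,0,-0.17,1],
])

```text
time: 19.55
position: [0.6678, 0.083, 0.1972]
tcp_rot: [0.001, 0.771, 0.636, 0.002]
contact_force: [-0.2, -0.2, -0.5]
width: 0.0081
finger_force: 24.4
```

```bash
python3 -c "
from h import *
plan(.435,.2504,.195,.157-np.pi/2);plan(.6655,.0831,.195,1.371-np.pi/2)"
```

```text
t 19.55 pos [0.6678 0.083  0.1972] j7 -0.03 w 0.0081 | rot [ 0.0023 -0.0043  1.2228] shift [ 0.1202 -0.2604  0.0014]
t 19.55 pos [0.6678 0.083  0.1972] j7 -0.03 w 0.0081 | rot [ 0.0041 -0.0021  0.0088] shift [-0.0003 -0.0023  0.0022]
```

Emit:
arm_command([
  [0,0,0.8,0.08,-0.17,0,1],
  [0,0,0.8,0.08,-0.17,0,1],
  [0,0,0.8,0.08,-0.17,0,1],
  [0,0,0.8,0.08,-0.17,0,1],
  [0,0,0.8,0.08,-0.17,0,1],
  [0,0,0.8,0.08,-0.17,0,1],
  [0,0,0.8,0.08,-0.17,0,1],
  [0,0,0.8,0.08,-0.17,0,1],
])

```text
time: 20.22
position: [0.5137, 0.1945, 0.1933]
tcp_rot: [0.0, 0.958, 0.285, -0.001]
contact_force: [0.5, 0.0, 0.2]
width: 0.0083
finger_force: 24.5
```

```bash
python3 -c "
from h import *
plan(.435,.2504,.195,.157-np.pi/2)"
```

```text
t 20.22 pos [0.5137 0.1945 0.1933] j7 -0.95 w 0.0083 | rot [3.000e-04 2.200e-03 4.218e-01] shift [-0.0353 -0.0898 -0.0016]
```

Emit:
arm_command([
  [0,0,0.42,-0.035,-0.09,0,1],
  [0,0,0.42,-0.035,-0.09,0,1],
  [0,0,0.42,-0.035,-0.09,0,1],
  [0,0,0.42,-0.035,-0.09,0,1],
  [0,0,0.42,-0.035,-0.09,0,1],
  [0,0,0.42,-0.035,-0.09,0,1],
  [0,0,0.42,-0.035,-0.09,0,1],
  [0,0,0.42,-0.035,-0.09,0,1],
])

```text
time: 20.88
position: [0.4371, 0.2492, 0.1943]
tcp_rot: [0.0, 0.997, 0.08, 0.0]
contact_force: [-0.2, 0.8, 0.0]
width: 0.0083
finger_force: 24.5
```

```bash
python3 -c "
from h import *
f=snap('wrist','w10')
plan(.435,.2504,.026,.157-np.pi/2)
s=monitor.state()['position']
q,e,t=fit(f,'orange',proj(f,s),140,np.array([s[0],s[1],.157]),.12,.01,s[2]-.026,s[2]-.018);print(q,e,t)"
```

```text
t 20.93 pos [0.4371 0.2492 0.1944] j7 -1.45 w 0.0084 | rot [-0.     -0.0002  0.0026] shift [-0.0019 -0.0015  0.1684]
[0.44271614 0.25004417 0.1515413 ] 187.82352941176472 4696.0
```

View pics/w10.png

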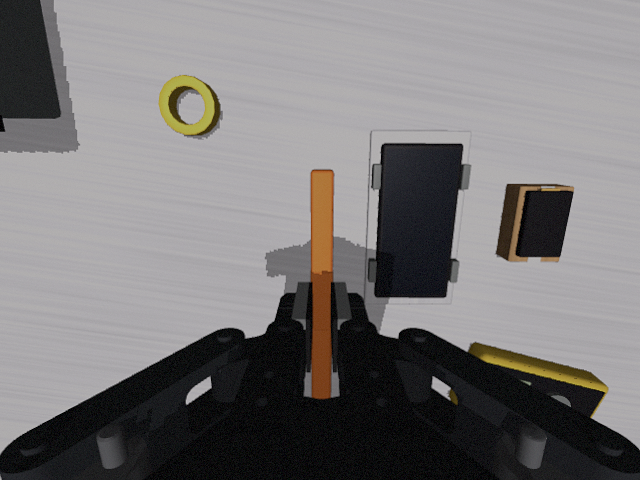

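```bash
python3 -c "
from h import *
f=load('w10');s=np.array([.4371,.2492,.1944]);u=np.array([np.cos(.155),np.sin(.155)])
for z in(.168,.172,.176): 
  a=atz(f,322,170.5,z)[:2];b=atz(f,322,398,z)[:2];print(z,a+.06*u,np.linalg.norm(a-b), [np.linalg.norm(atz(f,311,v,z)-atz(f,333.5,v,z)) for v in (175,)])
g=snap('side','s10');c=proj(g,s-[0,0,.02]);print(c,fit(g,'orange',c,70,np.array([.437,.249,.155]),.12,.01,.168,.176))
g=snap('scene','c10');c=proj(g,s-[0,0,.02]);print(c,fit(g,'orange',c,50,np.array([.437,.249,.155]),.12,.01,.168,.176))
"
```

```text
0.168 [0.55376491 0.2674483 ] 0.1194560814175624 [np.float64(0.00987708503167204)]
0.172 [0.55403483 0.267499  ] 0.11624681600983765 [np.float64(0.009611730711112204)]
0.176 [0.55430475 0.2675497 ] 0.11303755060211285 [np.float64(0.009346376390552302)]
[158.72210063 144.66620352] (array([0.43770346, 0.25609374, 0.27890034]), np.float64(272.278431372549), np.float64(205.0))
[441.39999789 244.34802903] (array([0.43581625, 0.24752726, 0.19341238]), np.float64(90.91372549019609), np.float64(164.0))
```

Emit:
arm_command([
  [0,0,0.002,0,-0.001,0.1,1],
  [0,0,0.002,0,-0.001,0.1,1],
  [0,0,0.002,0,-0.001,0.1,1],
  [0,0,0.002,0,-0.001,0.13,1],
  [0,0,0.002,0,-0.001,0.15,1],
  [0,0,0.002,0,-0.001,0.16,1],
  [0,0,0.002,0,-0.001,0.165,1],
  [0,0,0.002,0,-0.001,0.167,1],
])

```text
time: 21.7
position: [0.4366, 0.2507, 0.0272]
tcp_rot: [0.0, 0.997, 0.079, -0.0]
contact_force: [-0.2, -0.3, -0.6]
width: 0.008
finger_force: 24.5
```

Emit:
arm_command([
  [0,0,0,0,0,0.0005,1],
  [0,0,0,0,0,0.001,1],
])

```text
time: 21.87
position: [0.437, 0.2513, 0.0272]
tcp_rot: [-0.0, 0.997, 0.079, 0.001]
contact_force: [1.0, 0.8, -1.2]
width: 0.0079
finger_force: 24.5
```

Emit:
arm_command([
  [0,0,0,0,0,0.001,1],
  [0,0,0,0,0,0.002,1],
  [0,0,0,0,0,0.002,1],
])

```text
time: 22.12
position: [0.4369, 0.2515, 0.0256]
tcp_rot: [-0.001, 0.997, 0.079, 0.001]
contact_force: [-2.9, -1.1, 13.9]
width: 0.0083
finger_force: 26.9
```

Emit:
arm_command([
  [0,0,0,0,0,-0.001,1],
  [0,0,0,0,0,-0.001,0.4],
  [0,0,0,0,0,-0.001,0.4],
  [0,0,0,0,0,-0.001,0.4],
  [0,0,0,0,0,-0.001,0.4],
  [0,0,0,0,0,-0.01,0.4],
  [0,0,0,0,0,-0.03,0.2],
  [0,0,0,0,0,-0.06,0],
])

```text
time: 22.78
position: [0.4351, 0.2501, 0.084]
tcp_rot: [0.001, 0.997, 0.079, -0.002]
contact_force: [0.3, 0.8, 0.5]
width: 0.0425
finger_force: 0.0
```

Emit:
arm_command([
  [0,0,0,0,0,-0.14,-0.3],
  [0,0,0,0,0,-0.14,-0.3],
  [0,0,0,0,0,-0.14,-0.3],
  [0,0,0,0,0,-0.14,-0.3],
  [0,0,0,0,0,-0.14,-0.3],
  [0,0,0,0,0,-0.14,-0.3],
])

```text
time: 23.28
position: [0.4365, 0.2512, 0.2253]
tcp_rot: [-0.001, 0.997, 0.079, 0.001]
contact_force: [0.1, -0.5, 0.3]
width: 0.055
finger_force: 0.0
```

```bash
python3 -c "
from h import *
q=wfit('w11','orange',(.435,.251,.157),.12,.01,0,.008,100)
f=load('w11');c=proj(f,np.array([.449,.1615,.012])); print(c)
plan(.664,.2485,.20,.3)"
```

```text
w11 at px [322. 216.] [0.4356 0.2515 0.1545] 65 1077.0
[410.12114833 217.53013411]
t 23.33 pos [0.4358 0.251  0.2242] j7 -1.49 w 0.0557 | rot [-1.0000e-04  8.0000e-04  1.4288e+00] shift [0.225  0.0384 0.0241]
```

View pics/w11.png

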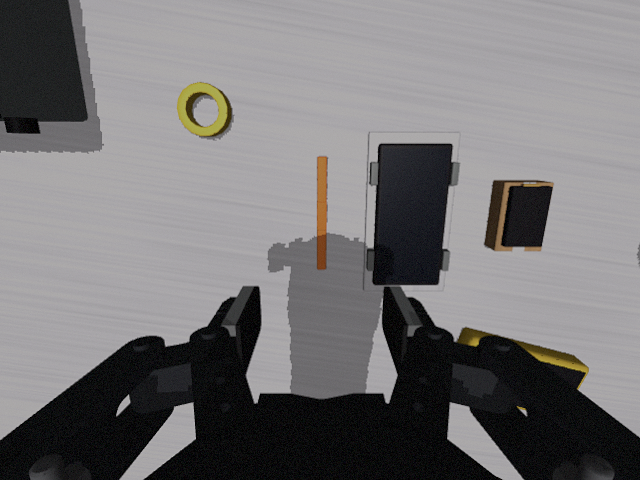

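Emit:
arm_command([
  [0,0,0,0.226,0.038,0.02,-0.3],
  [0,0,0,0.226,0.038,0.02,-0.3],
  [0,0,0,0.226,0.038,0.02,-0.3],
  [0,0,0,0.226,0.038,0.02,-0.3],
  [0,0,0,0.226,0.038,0.02,-0.3],
  [0,0,0,0.226,0.038,0.02,-0.3],
  [0,0,0,0.226,0.038,0.02,-0.3],
  [0,0,0,0.226,0.038,0.02,-0.3],
])

```text
time: 24.0
position: [0.6657, 0.2472, 0.2017]
tcp_rot: [0.001, 0.997, 0.078, -0.002]
contact_force: [0.1, -0.3, -0.2]
width: 0.0554
finger_force: 0.0
```

```bash
python3 -c "
from h import *
f=load('w11')
P=np.array([atz(f,u,v,.016)[:2] for u,v in [(377,144),(452.5,144),(439.5,286),(371.5,285)]]);d=(P[0]-P[3]+P[1]-P[2])/2;print('phone',P.mean(0),np.linalg.norm(d),np.arctan2(d[1],d[0]))
f=snap('wrist','w12');P=cloud(f)
for a,b in((.055,.07),(.02,.05)):
  m=(np.hypot(P[...,0]-.664,P[...,1]-.2495)<.04)&(P[...,2]>a)&(P[...,2]<b);q=P[m]
  if len(q): print(len(q),q.mean(0),q.min(0),q.max(0))
plan(.664,.2495,.042,.157-np.pi/2)"
```

```text
phone [0.44824773 0.16261513] 0.14586931330368408 0.16645805161475777
441 [0.66584241 0.24942158 0.05870369] [0.65579218 0.23955627 0.05533922] [0.67538745 0.25894967 0.06093742]
141 [0.67298693 0.25051335 0.03555891] [0.66582223 0.24065876 0.02031546] [0.67539444 0.25923777 0.04993447]
t 24.05 pos [0.6648 0.2479 0.2023] j7 -1.33 w 0.0551 | rot [ 0.0009  0.0032 -0.0009] shift [-0.     -0.0019  0.1603]
```

View pics/w12.png

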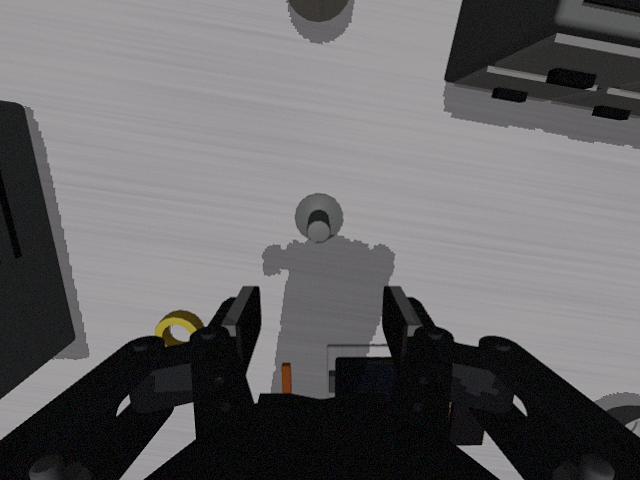

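The lifter cup is at (319,216) and the stem top at (318,232). Its axis is measured at (0.6656, 0.2493) with the top at 60 mm. I descend and grip the stem.

Emit:
arm_command([
  [0,0,0,0.001,-0.001,0.08,-0.3],
  [0,0,0,0.001,-0.001,0.08,-0.3],
  [0,0,0,0.001,-0.001,0.08,-0.3],
  [0,0,0,0.001,-0.001,0.12,-0.3],
  [0,0,0,0.001,-0.001,0.14,-0.3],
  [0,0,0,0.001,-0.001,0.155,-0.3],
  [0,0,0,0.001,-0.001,0.157,-0.3],
  [0,0,0,0.001,-0.001,0.157,-0.3],
])

```text
time: 24.72
position: [0.6661, 0.2504, 0.0481]
tcp_rot: [0.0, 0.997, 0.079, -0.0]
contact_force: [-0.2, -0.1, 0.2]
width: 0.055
finger_force: 0.0
```

Emit:
arm_command([
  [0,0,0,0,0,0,0.8],
  [0,0,0,0,0,0,0.8],
  [0,0,0,0,0,0,0.8],
  [0,0,0,0,0,0,0.8],
  [0,0,0,0,0,0,0.8],
  [0,0,0,0,0,0,0.8],
  [0,0,0,0,0,0,0.8],
  [0,0,0,0,0,0,0.8],
], newtons=30)

```text
time: 25.38
position: [0.6672, 0.2502, 0.049]
tcp_rot: [-0.0, 0.997, 0.079, 0.001]
contact_force: [-1.1, -0.4, 7.1]
width: 0.019
finger_force: 29.3
```

Emit:
arm_command([
  [0,0,0,0,0,-0.01,0.8],
  [0,0,0,0,0,-0.03,0.8],
  [0,0,0,0,0,-0.06,0.8],
  [0,0,0,0,0,-0.1,0.8],
  [0,0,0,0,0,-0.13,0.8],
  [0,0,0,0,0,-0.13,0.8],
])

```text
time: 25.88
position: [0.6696, 0.2495, 0.1855]
tcp_rot: [-0.001, 0.997, 0.079, 0.005]
contact_force: [1.0, -0.7, 0.0]
width: 0.0191
finger_force: 29.5
```

```bash
python3 -c "
from h import *
plan(.449,.162,.175,.157-np.pi/2)"
```

```text
t 25.88 pos [0.6696 0.2495 0.1855] j7 -1.32 w 0.0191 | rot [-0.0009 -0.01    0.0002] shift [-0.2317  0.0519  0.0081]
```

Emit:
arm_command([
  [0,0,0,-0.215,0.052,0,0.8],
  [0,0,0,-0.215,0.052,0,0.8],
  [0,0,0,-0.215,0.052,0,0.8],
  [0,0,0,-0.215,0.052,0,0.8],
  [0,0,0,-0.215,0.052,0,0.8],
  [0,0,0,-0.215,0.052,0,0.8],
  [0,0,0,-0.215,0.052,0,0.8],
  [0,0,0,-0.215,0.052,0,0.8],
])

```text
time: 26.55
position: [0.4618, 0.1653, 0.178]
tcp_rot: [-0.001, 0.997, 0.079, 0.0]
contact_force: [-0.3, -0.2, -0.2]
width: 0.0189
finger_force: 29.5
```

Emit:
arm_command([
  [0,0,0,0,0,0,0.8],
  [0,0,0,0,0,0,0.8],
])

```text
time: 26.72
position: [0.4634, 0.1654, 0.1777]
tcp_rot: [0.0, 0.997, 0.079, 0.001]
contact_force: [0.4, -0.3, 0.8]
width: 0.0189
finger_force: 29.5
```

```bash
python3 -c "
from h import *
plan(.449,.162,.065,.157-np.pi/2)
s=monitor.state();f=snap('wrist','w13');P=cloud(f);p=s['position']
m=(np.hypot(P[...,0]-p[0],P[...,1]-p[1])<.012)&(P[...,2]>p[2]+.005)&(P[...,2]<p[2]+.02);q=P[m];print(len(q),q.mean(0)-p,q.min(0)-p,q.max(0)-p)"
```

```text
t 26.72 pos [0.4634 0.1654 0.1777] j7 -1.27 w 0.0189 | rot [ 0.0003 -0.0014  0.0012] shift [-0.0149  0.001   0.1127]
2396 [-1.15667361e-04 -2.03473485e-05  1.06011104e-02] [-0.01163435 -0.01165321  0.00500271] [0.00839609 0.01159805 0.01997134]
```

View pics/w13.png

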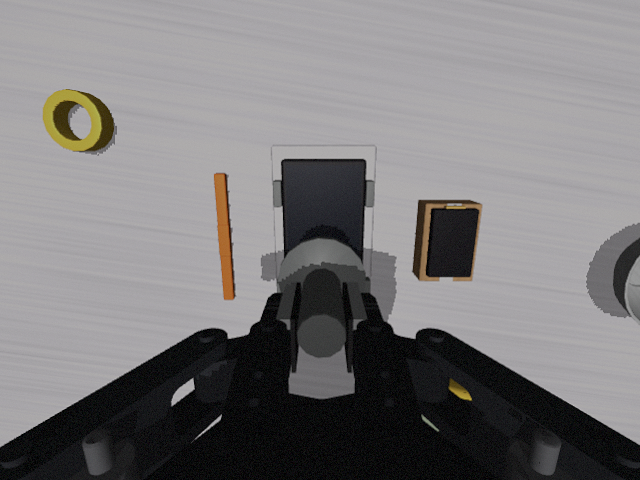

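Emit:
arm_command([
  [0,0,0,-0.0135,0.001,0.04,0.8],
  [0,0,0,-0.0135,0.001,0.07,0.8],
  [0,0,0,-0.0135,0.001,0.09,0.8],
  [0,0,0,-0.0135,0.001,0.1,0.8],
  [0,0,0,-0.0135,0.001,0.106,0.8],
  [0,0,0,-0.0135,0.001,0.11,0.8],
  [0,0,0,-0.0135,0.001,0.111,0.8],
  [0,0,0,-0.0135,0.001,0.111,0.8],
])

```text
time: 27.43
position: [0.4497, 0.162, 0.0669]
tcp_rot: [-0.0, 0.997, 0.079, 0.001]
contact_force: [-0.2, -0.4, -0.9]
width: 0.0191
finger_force: 29.5
```

Emit:
arm_command([
  [0,0,0,0,0,0.001,0.8],
  [0,0,0,0,0,0.001,0.8],
])

```text
time: 27.6
position: [0.4494, 0.1622, 0.0659]
tcp_rot: [-0.0, 0.997, 0.079, 0.001]
contact_force: [0.3, 1.5, -0.4]
width: 0.0189
finger_force: 29.5
```

Emit:
arm_command([
  [0,0,0,0,0,0.001,0.8],
  [0,0,0,0,0,0.001,0.8],
  [0,0,0,0,0,0.001,0.8],
])

```text
time: 27.85
position: [0.4493, 0.1621, 0.0649]
tcp_rot: [-0.0, 0.997, 0.079, 0.0]
contact_force: [0.1, -0.3, 6.1]
width: 0.0192
finger_force: 30.1
```

Contact at 6 N, so I release and rise.

Emit:
arm_command([
  [0,0,0,0,0,0,0.4],
  [0,0,0,0,0,0,0],
  [0,0,0,0,0,0,-0.3],
  [0,0,0,0,0,0,-0.3],
  [0,0,0,0,0,0,-0.3],
  [0,0,0,0,0,0,-0.3],
  [0,0,0,0,0,-0.02,-0.3],
  [0,0,0,0,0,-0.05,-0.3],
])

```text
time: 28.52
position: [0.4474, 0.1612, 0.1133]
tcp_rot: [0.001, 0.997, 0.079, -0.002]
contact_force: [-0.7, 1.2, -0.1]
width: 0.0553
finger_force: 0.0
```

Emit:
arm_command([
  [0,0,0,0,0,-0.15,-0.3],
  [0,0,0,0,0,-0.15,-0.3],
  [0,0,0,0,0,-0.15,-0.3],
  [0,0,0,0,0,-0.15,-0.3],
  [0,0,0,0,0,-0.15,-0.3],
  [0,0,0,0,0,-0.15,-0.3],
  [0,0,0,0,0,-0.15,-0.3],
  [0,0,0,0,0,-0.15,-0.3],
])

```text
time: 29.18
position: [0.4481, 0.1618, 0.2632]
tcp_rot: [0.0, 0.997, 0.079, -0.001]
contact_force: [-0.2, 0.2, 0.1]
width: 0.0553
finger_force: 0.0
```

```bash
python3 -c "
from h import *
f=snap('wrist','w14');P=cloud(f)
m=(np.hypot(P[...,0]-.449,P[...,1]-.162)<.03)&(P[...,2]>.07);q=P[m];print('stem top',len(q),q.mean(0),q.min(0),q.max(0))
for n,k,p0,L,W,a,b,r in(('spud','orange',(.435,.251,.155),.12,.01,0,.008,90),('batt','dark',(.47,.0545,.157),.06,.038,.024,.032,36),('carton','brown',(.468,.054,.157),.07,.048,0,.024,48)):
  c=proj(f,np.array([p0[0],p0[1],b]));print(n,c,fit(f,k,c,r,np.array(p0),L,W,a,b))
print(monitor.state()['time'],monitor.state()['position'])
cv2.imwrite('pics/w14z.png',cv2.resize(f['color'][60:340,120:520,::-1],(800,560),interpolation=cv2.INTER_CUBIC))"
```

```text
stem top 28432 [0.46078108 0.16396306 0.32333949] [0.43280188 0.1324518  0.07043003] [0.47121006 0.19191308 0.34728969]
spud [242.3981027  206.87142889] (array([0.43482896, 0.25150736, 0.15157731]), np.float64(135.84313725490196), np.float64(963.0))
batt [423.40437153 207.47143674] (array([0.47079274, 0.05535887, 0.15815925]), np.float64(88.43921568627451), np.float64(2024.0))
carton [421.26333679 208.02046666] (array([0.46843303, 0.0542389 , 0.15661415]), np.float64(110.04313725490196), np.float64(3066.0))
29.2333 [0.44816969 0.16165004 0.26317552]
```

View pics/w14z.png

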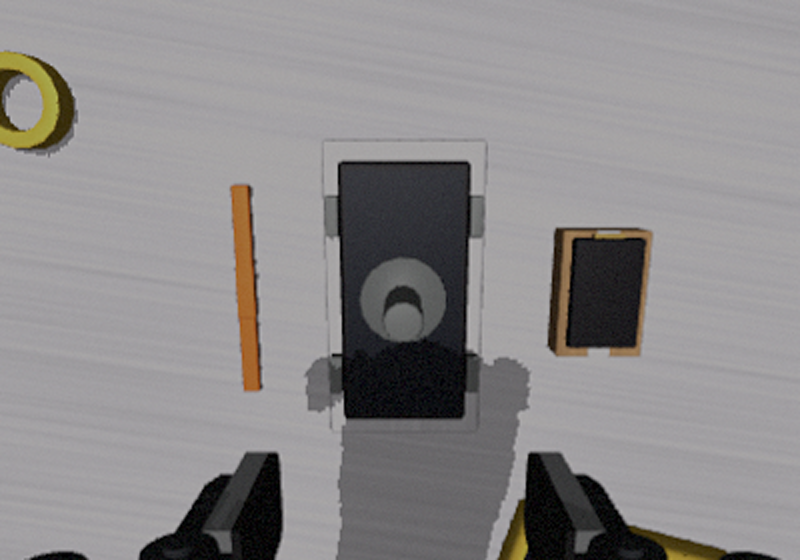

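The final view shows the spudger at (245,288), the lifter upright at the phone's middle (403,298), and the carton with the battery square on it (603,292). Clearances compute to about 40 mm on both sides, so I hand in.

```bash
python3 -c "
from h import *
print(workorder.close_job())"
```

```text
the job is handed in; nothing more can be done
None
```

I handed the job in at about 29 s; the carton, battery, spudger and lifter are laid out as asked, with the carton and battery each about 2–3 mm off their exact centres along the phone and the bowl, tape and tweezers never touched.

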